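Hang the connector bin on the cleat panel

TASK

Hang the blue parts bin on the white cleat panel, midway along it: take it by its handle, tilt its bottom out, hook its sloping rear strip over the metal cleat and let it down gently, then press down on its yellow front lip until the heel clicks in behind the red roller and the bin hangs upright and fully home. Lower and press by feel, never with force, and leave the other things on the bench alone.

Things in the scene. Friction and masses are not known exactly. Their poses are not given: they have to be found in the camera images.
- bin: Blue open-topped parts bin 80 (x) x 100 (y) x 70 mm high, walls 4 mm, about 0.3 kg. Origin: centre of its underside, z up; its rear looks along its +x. The rear wall rises to 112 mm. It has a black handle over the top, a sloping metal strip and a heel plate on the rear, and a yellow lip on the front.
- handle (a point): Centre of the bin's black handle bar, bin frame (0, 0, 141) mm: 16 mm thick along bin x, 18 mm high, 100 mm long along bin y, on 10 x 6 mm uprights at its ends. Below it, free space of 60 mm to the box rim; the rear wall (inner face at x = 36 mm) ends 20 mm below the bar's underside.
- strip_tip (a point): Middle of the free lower edge of the bin's rear strip, bin frame (61.5, 0, 72.8) mm. The aluminium strip is 90 mm wide, 5 mm thick and slopes down and away from the bin at 30 deg from vertical; its mid-line starts on the rear wall at bin (40, 0, 110) mm.
- heel (a point): Middle of the end face of the heel plate, bin frame (61.8, 0, 2.5) mm. The plate sticks out of the bin's rear at the bottom: 36 mm wide, z 0 to 5 mm. A round 8 mm ridge runs across its top near the end: ridge centre at bin x 57.6, z 4 mm.
- lip (a point): Point on top of the yellow front lip, bin frame (-56, 0, 70) mm. The lip is a ledge along the front rim, 60 mm wide, 8 mm thick, from x -40 to -68 mm: the place to press the hung bin down. From the hanging lean to fully home it goes down some 28 mm.
- panel: White upright panel, fixed: 240 mm wide (y), 145 mm high, 18 mm thick. Origin: middle of the foot of its front face, on the bench; z up; the front face is x = 0 and looks along -x. On its front a hook set (cleat above, roller catch below) is clamped in slots at a height that was never measured: up to 12 mm above or below the heights told here.
- cleat (a point): Nominal middle of the cleat's top edge, panel frame (-18, 0, 126) mm; the true one is up to 12 mm higher or lower. The aluminium cleat, 160 mm wide and 5 mm thick, leans up and out at 30 deg from vertical; its mid-line starts on the face at z 95 mm. Between it and the face is a V groove, open at the top, 16 mm wide at the mouth.
- catch (a point): Nominal middle of the red roller's axis, panel frame (-14.6, 0, 49.5) mm, again +-12 mm in height: 80 mm wide, 14 mm diameter, along y, under a dark guide block (x 0 to -19, z 66 to 85 mm). The heel cannot pass it from above or level: hang the bin with its bottom out by 0.35 to 0.5 rad (strip nearly upright), set strip_tip into the groove, then swing the bottom in.
- home (a point): Nominal place of the bin's origin when fully home, panel frame (-64, 0, 36.5) mm, +-12 mm in height; the bin's x axis is then along the panel's. The strip lies on the cleat, strip_tip at x -2.5, z 109 +-12 mm, heel against a soft black bumper 2 mm proud of the face, below and behind the roller. Before it is pressed home the bin hangs leaning out by 0.2 to 0.3 rad, heel ridge on the roller.
- keeper (a joint): Lift of the red roller in m: 0 at rest (down), at most 0.008. A spring holds it down with 5 N, rising 0.6 N per mm. The heel's ridge lifts it about 2.7 mm in passing, then it drops back to 0 behind the ridge: locked. This takes a push of some 3 to 10 N straight down on the lip; pressed home, it turns stiff.
- wrench: Steel wrench lying on the bench, bystander.
- jug: Red 200 mm jug of cleaner with white cap, bystander; origin under its centre.
- tray: Grey open tray 150 x 110 x 50 mm, bystander; origin under its centre.
- tape: Yellow ring of tape 90 mm across, 45 mm high, bystander.
- conn_green: Green syrup-line connector, 38 mm across, 58 mm high, standing on the bench, bystander; origin under its centre.
- conn_red: Red syrup-line connector, 38 mm across, 58 mm high, standing on the bench, bystander; origin under its centre.
- conn_orange: Orange syrup-line connector, 38 mm across, 58 mm high, standing on the bench, bystander; origin under its centre.
Things that resemble listed ones, but are neither listed nor needed, are in the scene too. Leave any orange look-alike of the bin alone.

How it is judged:
On the way:
1. the strip is hooked into the groove behind the cleat, bearing on it, while the bin's bottom is still tilted out (x of strip_tip in the frame of panel above -0.014 m and z of strip_tip in the frame of panel between 0.088 and 0.136 m and contact force between bin and panel above 0.3 N and angle between bin's own z axis and vertical above 0.12 rad and x of heel in the frame of panel below -0.012 m), for 0.2 s.
At the end, for the whole second after the job is handed in: The bin hangs on the cleat within 30 mm of the panel's middle, upright within 0.08 rad, strip in the groove (strip_tip within 10 mm of the face and 91 to 127 mm up), heel within 6 mm of the panel's face, roller dropped back to within 1 mm of its rest, bin still and released (angle between bin's own z axis and vertical below 0.08 rad and x of heel in the frame of panel above -0.006 m and x of strip_tip in the frame of panel above -0.01 m and z of strip_tip in the frame of panel between 0.091 and 0.127 m and y of bin in the frame of panel between -0.03 and 0.03 m and value of joint keeper below 0.001 m and linear speed of bin below 0.02 m/s); the robot touches nothing.
It fails at once if while tilted out to be hooked (over 0.3 rad) the bin is forced or dropped on the panel, cleat or catch: their contact forces, added up, pass 50 N (resting in the groove makes about 20 N) (contact force between bin and panel above 50 N and angle between bin's own z axis and vertical above 0.3 rad).
It fails at once if at any time the contact forces between bin and panel with its fittings, added up, pass 110 N (a press of 10 N on the lip makes about 50 to 80 N) (contact force between bin and panel above 110 N).
It fails at once if one of the other things on the bench is moved more than 30 mm (distance of any of conn_green, conn_red, conn_orange, wrench, jug, tray, tape from where it was at the start of the episode above 0.03 m).
It also fails if it takes over 64 s, if anything falls off the work surface, if the arm or the gripper's body presses on something with over 40 N, if the wrist force passes 120 N, or if a joint passes its speed limit or range.

ROBOT

A 6-joint arm with a two-finger parallel gripper is mounted at the origin on the work surface. World frame = base frame: x ahead of the robot, y to its left, z up, the work surface at z = 0. Lengths are in m, angles in rad, forces in N, time in s.
With the tool pointing down it reaches from about 0.375 to 0.975 m from the base axis. Payload 3.8 kg.
Tool frame: the origin (TCP) lies at the very end of the fingers, on their centre line; the grasp point (between the pads) lies 19 mm behind it; z points along the fingers, y is the line along which they close (so a half turn about z gives the same grasp; the last joint's range is limited). The gripper opens to 88 mm and grips with 3 to 60 N. Pads are 18 mm wide; open, the fingers measure 123 mm over their backs; the gripper's body (75 mm by 187 mm) begins 45 mm behind the grasp point.
Start: joints at [-1.2, 0.264, 1.604, -0, 1.274, -0.037], TCP at [0.268, -0.62, 0.239] pointing down, gripper open.
Joint ranges: [-2.63, 2.63], [-0.94, 2.18], [0.31, 2.57], [-1.31, 4.45], [0, 2.66], [-2.55, 2.55]. Speed limits (rad/s): [2.57, 2.57, 3.14, 3.14, 3.14, 3.14].

INTERFACE

Orientations are given as a unit quaternion [x, y, z, w].
In Python, from cell import env gives the robot as it stands.
- The arm moves only by the shell command python3 -m jog 'ROWS'. ROWS is JSON, a list of rows, each a list of 7 numbers: the opening, from 0 (shut) to 1 (fully open), then the shift along the tool's x, y, z in mm, then the turn, a rotation vector about the tool's x, y, z in degrees. In form: [[fingers, dx, dy, dz, wx, wy, wz], ...]. A call has 1 to 8 rows; each row shifts and turns the commanded pose from where the row before left it, along the tool's axes as they then stand; what a row does not reach is not made up. A row lasts 1/12 s, in which the tool goes at most 41.7 mm and 7.16 degrees, less where a joint would pass 70% of its speed; a pose out of reach is approached as far as the arm can. A call with a gripper value outside its range is refused whole. The fingers move at their own pace and stop on an object; the grip force is fixed at half the most. Time passes only in rows, so rows that do not move let the fingers close. It gives the time, the measured TCP pose, the force, the opening and the grip force at its end, in the units of the state.
- env.state(): the state, without advancing time (a new reading comes with each control period).
- env.camera(name): name is "side" or "top" or "wrist"; returns (picture, depth): 400x640x3 uint8, red, green, blue; 400x640 float32, m along the optical axis (not along the pixel's ray), 0 where there is no reading.
- env.camera_model(name): a dict with "camera_matrix" (3x3 intrinsics, pixels), "k1" (the pictures are not rectified: a ray, as slopes to the right and down, at radius r is drawn at 1 + k1 r^2 times it, then the intrinsics apply), "eye" and "attitude" of the camera in the world. Camera axes: x right, y down, z forward; pixel columns grow to the right and rows downward; lengths in m; the calibration is good to about 2 mm. A picture is of the moment at which its call begins: read the wrist's pose just before it. camera_model takes no time and is no camera call; for the wrist camera it gives the pose at the moment of the call.
- env.job_done(): hands the job in; it is judged then, once.
Trained networks look in the newest picture that a camera, given by its name, has taken for a name from the list of things; names that differ only in an ending like _2 or _b are one class to them, and where a whole thing is asked for, a point or a joint stands for the part that bears it (a point fixed in the world has none). Each returns a list of dicts, best first, with "p" (0 to 1); they miss things now and then, are a little off and sometimes report something else, mostly with a low value. They report only what shows in the picture. A call takes as long as a camera call. They do not tell look-alikes from the thing itself.
- env.recognise(camera, thing): "xy" ([column, row] in pixels, amid what is visible of it).
- env.place_of(camera, thing): "xy" ([column, row] in pixels: a listed point, or the origin of a listed thing).
The state is a dict: "clock": time; "joint_pos": joint angles; "qd": joint speeds; "tau": joint torques, N m; "position": TCP position; "ee_rot": TCP orientation; "force": force on the tool from outside, world axes, zero at the start; "ft_torque": the same for the moment, N m; "gripper_width": opening from 0.0 (shut) to 1.0 (fully open); "grip_force": force on a finger pad.
Only numpy, scipy, OpenCV 4.12 (cv2) and the standard library are available. Lean on these libraries where they do the work, as an engineer would, in place of code of your own. Each camera call takes 0.05 s, during which the arm holds its last target. There are 200 camera calls.

## Working session

There is one attempt and no reset: what is moved stays moved. The work goes in short steps, Python scripts to look and compute and a shell command to move; the robot and the scene stay as the last step left them, time stands still between calls to the robot, and variables do not carry over. Pictures are saved under pics/ and viewed, at most 10 in all, crops included, and the job is handed in when it is done.

```bash
mkdir -p pics
cat > h.py <<'E'
import numpy as np, cv2, json
from scipy.spatial.transform import Rotation as R
from cell import env
def cam(n):
    m=env.camera_model(n); a=np.array(m["attitude"],float)
    Rm=R.from_quat(a).as_matrix() if a.size==4 else a.reshape(3,3)
    return np.array(m["camera_matrix"]),m["k1"],np.array(m["eye"]),Rm
def ray(n,xy,c=None):
    K,k,e,Rm=c or cam(n)
    d=np.array([(xy[0]-K[0,2])/K[0,0],(xy[1]-K[1,2])/K[1,1]]);u=d.copy()
    for _ in range(20): u=d/(1+k*(u@u))
    return e,Rm@np.array([u[0],u[1],1.])
def proj(n,p,c=None):
    K,k,e,Rm=c or cam(n); q=Rm.T@(np.array(p)-e); u=q[:2]/q[2]; u=u*(1+k*(u@u))
    return np.array([K[0,0]*u[0]+K[0,2],K[1,1]*u[1]+K[1,2]])
def tri(rays):
    A=np.zeros((3,3));b=np.zeros(3)
    for e,d in rays:
        d=d/np.linalg.norm(d);P=np.eye(3)-np.outer(d,d);A+=P;b+=P@e
    x=np.linalg.solve(A,b)
    return x,[round(1000*np.linalg.norm(np.cross(x-e,d/np.linalg.norm(d))),1) for e,d in rays]
E
python3 - <<'E'
from h import *
print(env.camera_model("top"),env.camera_model("side"),env.state())
for n in("top","side"):
    im,dp=env.camera(n);cv2.imwrite(f"pics/{n}0.png",im[:,:,::-1]); np.save(f"pics/{n}d.npy",dp)
    for t in("bin","handle","strip_tip","lip","heel","panel","cleat","catch"):
        print(n,t,[(np.round(r["xy"]).tolist(),round(r["p"],2)) for r in env.place_of(n,t)])
E
```

```text
{'camera_matrix': array([[372.68376748,   0.        , 322.90312025],
       [  0.        , 372.68376748, 202.07818205],
       [  0.        ,   0.        ,   1.        ]]), 'k1': -0.0346334601762046, 'eye': array([ 0.45260656, -0.07958401,  0.92644007]), 'attitude': array([ 0.71442712, -0.69540948,  0.06309221, -0.04493238])} {'camera_matrix': array([[440.89391451,   0.        , 312.78828325],
       [  0.        , 440.89391451, 203.6979216 ],
       [  0.        ,   0.        ,   1.        ]]), 'k1': 0.01444200912623137, 'eye': array([0.07200328, 0.45048362, 0.99268581]), 'attitude': array([-0.33911339,  0.87651126, -0.31604961,  0.12977963])} {'clock': 0.0, 'joint_pos': array([-1.19988177e+00,  2.64761621e-01,  1.60532833e+00,  1.24333288e-05,
        1.27369985e+00, -3.68751120e-02]), 'qd': array([ 6.27625072e-04,  3.51298916e-06,  6.21977828e-04,  6.26733808e-04,
       -7.67195509e-05,  1.23141010e-03]), 'tau': array([-6.60189253e-04, -5.02108955e+01, -3.56872952e+01,  7.28139840e-02,
        2.93213571e-02, -1.94170893e-04]), 'position': array([ 0.26745911, -0.61899774,  0.2374
[... 472 characters left out ...]
 ([359.0, 327.0], 0.61)]
top lip [([345.0, 225.0], 0.77), ([368.0, 278.0], 0.71)]
top heel [([359.0, 323.0], 0.91), ([399.0, 145.0], 0.65)]
top panel [([183.0, 213.0], 0.84)]
top cleat [([175.0, 201.0], 0.69)]
top catch [([182.0, 207.0], 0.56)]
side bin [([326.0, 234.0], 0.94), ([403.0, 248.0], 0.81), ([310.0, 229.0], 0.75)]
side handle [([332.0, 203.0], 0.72), ([407.0, 218.0], 0.67)]
side strip_tip [([308.0, 229.0], 0.77), ([423.0, 247.0], 0.62), ([312.0, 244.0], 0.17)]
side lip [([393.0, 218.0], 0.79), ([347.0, 209.0], 0.73), ([412.0, 195.0], 0.41)]
side heel [([310.0, 247.0], 0.84)]
side panel [([227.0, 313.0], 0.79)]
side cleat [([226.0, 281.0], 0.95)]
side catch [([231.0, 299.0], 0.69)]
```

View pics/top0.png

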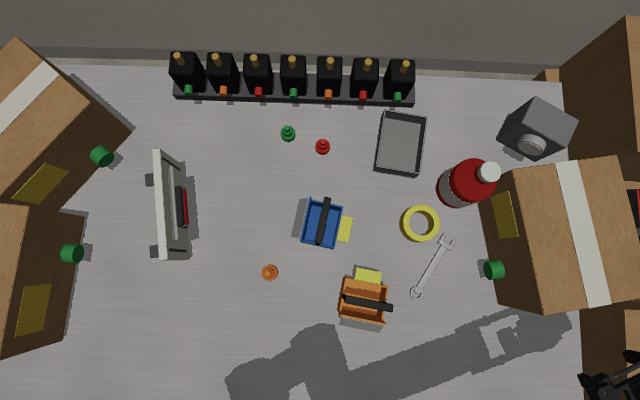

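View pics/side0.png

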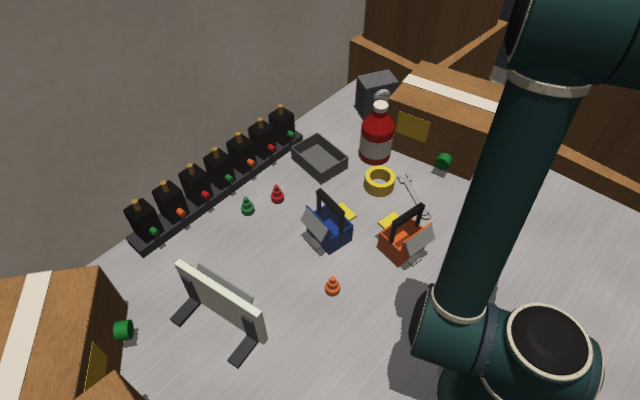

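Top view: the blue bin is at (322,224) with its strip to the left, facing the panel at (170,205), whose front looks right. The orange look-alike is at (365,300). The side view sees the panel from behind, at (220,300), and the blue bin at (327,225).

Run:
```python
from h import *
P={"bin":((323,224),(326,234)),"handle":((320,220),(332,203)),"strip_tip":((296,216),(308,229)),"lip":((345,225),(347,209)),"panel":((183,213),(227,313)),"cleat":((175,201),(226,281)),"catch":((182,207),(231,299))}
for k,(a,b) in P.items():
    x,r=tri([ray("top",a),ray("side",b)]);print(k,x.round(4),r)
# depth clouds
def cloud(n,f):
    dp=np.load(f); K,k,e,Rm=cam(n); h,w=dp.shape
    v,u=np.mgrid[:h,:w]; pts=cv2.undistortPoints(np.stack([u.ravel(),v.ravel()],1).astype(float)[:,None],K,np.array([k,0,0,0.])).reshape(-1,2)
    z=dp.ravel(); q=np.c_[pts*z[:,None],z]; return (q@Rm.T+e).reshape(h,w,3),dp>0
for n in("top","side"):
    X,ok=cloud(n,f"pics/{n}d.npy"); np.save(f"pics/{n}X.npy",X)
    print(n,ok.mean())
    im=cv2.imread(f"pics/{n}0.png").astype(int)
    # handle: points z 0.13..0.16 near bin
    c=np.array([0.42,-0.08])
    m=ok&(X[...,2]>.125)&(X[...,2]<.17)&(np.hypot(X[...,0]-tri([ray("top",(320,220)),ray("side",(332,203))])[0][0],X[...,1]-tri([ray("top",(320,220)),ray("side",(332,203))])[0][1])<.07)
    p=X[m]; 
    if len(p)>5:
        ctr=p.mean(0);u=np.linalg.svd((p-ctr)[:,:2])[2][0];print("handle",len(p),ctr.round(4),p[:,2].max().round(4),"dir",np.degrees(np.arctan2(u[1],u[0])), ((p-ctr)[:,:2]@u).min(),((p-ctr)[:,:2]@u).max())
    pc=tri([ray("top",(183,213)),ray("side",(227,313))])[0]
    m=ok&(X[...,2]>.14)&(X[...,2]<.152)&(np.hypot(X[...,0]-pc[0],X[...,1]-pc[1])<.16)
    p=X[m]
    if len(p)>5:
        ctr=p.mean(0);u=np.linalg.svd((p-ctr)[:,:2])[2][0];t=(p-ctr)[:,:2]@u;s=(p-ctr)[:,:2]@np.array([-u[1],u[0]])
        print("paneltop",len(p),ctr.round(4),"dir",np.degrees(np.arctan2(u[1],u[0])),t.min(),t.max(),s.min(),s.max(),p[:,2].mean())
```

```text
bin [ 0.5434 -0.1018 -0.0064] [np.float64(2.8), np.float64(2.8)]
handle [ 0.5306 -0.0959  0.1453] [np.float64(5.2), np.float64(5.2)]
strip_tip [ 0.5516 -0.0379  0.0735] [np.float64(1.7), np.float64(1.7)]
lip [ 0.528  -0.1558  0.0691] [np.float64(6.0), np.float64(6.0)]
panel [0.5583 0.2437 0.0098] [np.float64(1.6), np.float64(1.6)]
cleat [0.5674 0.2205 0.1235] [np.float64(2.7), np.float64(2.7)]
catch [0.5618 0.2269 0.0561] [np.float64(4.8), np.float64(4.8)]
top 0.99618359375
handle 366 [ 0.5334 -0.0972  0.1504] 0.154 dir 169.17675180201948 -0.05077334553567592 0.048841147371605345
paneltop 965 [0.5613 0.2462 0.1455] dir -171.14255759461602 -0.12004725932184904 0.11852425276661044 -0.009749376479926679 0.00921208222429071 0.14554234765060217
side 0.9960625
handle 306 [ 0.5286 -0.0941  0.147 ] 0.1555 dir 170.16089020774123 -0.05602375153883395 0.04540952473621696
paneltop 859 [0.554  0.2478 0.1455] dir -170.94688248895872 -0.12492476887117981 0.1143043997098044 -0.0089628602925784 0.01049652461348488 0.14546664671266676
```

```bash
cat >> h.py <<'E'
AB=np.radians(79.6); AP=np.radians(98.95)
PO=np.array([0.5622,0.2378,0.])          # panel origin
PR=R.from_euler('z',AP).as_matrix()
def toolR(a,tilt=0.):  # tool y=-bin x, z=-bin z ; bin yaw a, tilt about bin y
    B=R.from_euler('z',a).as_matrix()@R.from_euler('y',tilt).as_matrix()
    return B, np.column_stack([-B[:,1],-B[:,0],-B[:,2]])
def delta(p,Rt):
    s=env.state();Rc=R.from_quat(s["ee_rot"]).as_matrix()
    rv=np.degrees(R.from_matrix(Rc.T@Rt).as_rotvec())
    print("t",round(s["clock"],2),"pos",s["position"].round(4),"F",s["force"].round(1),"w",round(s["gripper_width"],2),"\nturn",rv.round(2),"shift after turn",(1000*Rt.T@(np.array(p)-s["position"])).round(1),"before turn",(1000*Rc.T@(np.array(p)-s["position"])).round(1))
E
python3 - <<'E'
from h import *
X=np.load("pics/topX.npy");im=cv2.imread("pics/top0.png")[:,:,::-1]
q=(X-PO)@PR
for y0 in(-60,-20,20,60):
    m=(abs(q[...,1]*1000-y0)<12)&(q[...,0]>-.03)&(q[...,0]<.004)&(q[...,2]>.03)&(q[...,2]<.16)
    print(y0)
    for r in sorted(set(np.where(m)[1])):
        mm=m.copy();mm[:,:r]=0;mm[:,r+1:]=0
        print(r,(1000*np.median(q[mm],0)).round(0).tolist(),im[mm].mean(0).astype(int).tolist(),end=' ')
    print()
delta((0.532,-0.0965,0.20),toolR(AB)[1])
E
```

```text
-60
160 [3.0, -64.0, 146.0] [177, 177, 168] 161 [1.0, -60.0, 146.0] [144, 142, 132] 162 [2.0, -61.0, 140.0] [81, 78, 72] 163 [2.0, -60.0, 133.0] [79, 77, 70] 164 [2.0, -59.0, 127.0] [81, 79, 73] 165 [2.0, -60.0, 121.0] [82, 80, 73] 166 [3.0, -59.0, 115.0] [81, 79, 73] 167 [2.0, -60.0, 110.0] [79, 77, 71] 168 [-2.0, -60.0, 115.0] [94, 93, 90] 169 [-8.0, -60.0, 126.0] [102, 101, 98] 170 [-14.0, -60.0, 135.0] [116, 115, 113] 171 [-16.0, -61.0, 134.0] [137, 136, 134] 172 [-17.0, -61.0, 133.0] [138, 137, 134] 173 [2.0, -65.0, 74.0] [116, 115, 111] 174 [2.0, -61.0, 69.0] [88, 86, 81] 175 [2.0, -63.0, 62.0] [81, 79, 73] 176 [2.0, -65.0, 54.0] [83, 81, 74] 177 [2.0, -64.0, 48.0] [83, 80, 75] 178 [2.0, -66.0, 41.0] [82, 80, 74] 179 [2.0, -66.0, 34.0] [83, 80, 74] 180 [1.0, -59.0, 30.0] [58, 56, 53] 
-20
161 [4.0, -24.0, 146.0] [180, 181, 173] 162 [3.0, -20.0, 144.0] [158, 158, 150] 163 [2.0, -20.0, 140.0] [103, 100, 92] 164 [2.0, -21.0, 134.0] [78, 76, 70] 165 [2.0, -20.0, 130.0] [80, 78, 72] 166 [2.0, -19.0, 125.0] [81, 78, 72] 167 [2.0, -20.0, 118.0] [81, 79, 73] 168 [2.0, -19.0, 112.0] [80
[... 2006 characters left out ...]
17.0] [82, 80, 74] 171 [1.0, 60.0, 111.0] [79, 78, 71] 172 [-3.0, 60.0, 116.0] [97, 97, 93] 173 [-8.0, 60.0, 125.0] [102, 102, 100] 174 [-14.0, 60.0, 134.0] [114, 114, 111] 175 [-16.0, 59.0, 134.0] [141, 140, 137] 176 [-18.0, 60.0, 135.0] [144, 143, 140] 177 [2.0, 57.0, 73.0] [110, 109, 105] 178 [1.0, 60.0, 68.0] [85, 83, 76] 179 [1.0, 60.0, 62.0] [81, 79, 72] 180 [1.0, 61.0, 56.0] [82, 80, 74] 181 [1.0, 61.0, 50.0] [82, 80, 74] 182 [1.0, 61.0, 43.0] [82, 79, 73] 183 [1.0, 60.0, 37.0] [81, 79, 73] 184 [1.0, 68.0, 31.0] [81, 80, 73] 
t 0.9 pos [ 0.2677 -0.6197  0.2388] F [-0.1  0.2  0.3] w 1.0 
turn [ 0.   -0.   33.77] shift after turn [ 165.5 -562.3   38.8] before turn [ 450.1 -375.4   38.7]
```

```bash
sed -i 's/PO=np.array(\[0.5622,0.2378,0.\])/PO=np.array([0.5619,0.2395,0.])/' h.py
python3 -m jog '[[0.5,0,0,0,0,0,6.76],[0.5,0,0,0,0,0,6.76],[0.5,0,0,0,0,0,6.76],[0.5,0,0,0,0,0,6.76],[0.5,0,0,0,0,0,6.76],[0.5,11,-37,0,0,0,0],[0.5,11,-37,0,0,0,0],[0.5,11,-37,0,0,0,0]]'
python3 -m jog '[[0.5,11,-37,0,0,0,0],[0.5,11,-37,0,0,0,0],[0.5,11,-37,0,0,0,0],[0.5,11,-37,0,0,0,0],[0.5,11,-37,0,0,0,0],[0.5,11,-37,0,0,0,0],[0.5,11,-37,0,0,0,0],[0.5,11,-37,0,0,0,0]]'
python3 -c '
from h import *
delta((0.532,-0.0965,0.20),toolR(AB)[1])'
```

```text
clock: 1.57
position: [0.3203, -0.5157, 0.2384]
ee_rot: [0.996, -0.092, -0.0, -0.0]
force: [1.0, 0.5, 0.1]
gripper_width: 0.499
grip_force: 0.0
clock: 2.23
position: [0.4609, -0.2396, 0.2391]
ee_rot: [0.996, -0.091, 0.0, 0.0]
force: [0.0, 0.2, 0.1]
gripper_width: 0.497
grip_force: 0.0
t 2.23 pos [ 0.4609 -0.2396  0.2391] F [0.  0.2 0.1] w 0.5 
turn [ 0.02 -0.05 -0.05] shift after turn [  44.1 -153.5   39.1] before turn [  43.9 -153.6   39.1]
```

```bash
python3 -m jog '[[0.5,11,-38,0,0,0,0],[0.5,11,-38,0,0,0,0],[0.5,11,-38,0,0,0,0],[0.5,11,-38,0,0,0,0],[0.5,0,0,0,0,0,0],[0.5,0,0,0,0,0,0]]'
python3 - <<'E'
from h import *
delta((0.532,-0.0965,0.20),toolR(AB)[1])
K,k,e,Rm=c=cam("wrist");im,dp=env.camera("wrist");cv2.imwrite("pics/w1.png",im[:,:,::-1])
for t in("handle","lip","strip_tip"): print(t,[(np.round(r["xy"]).tolist(),round(r["p"],2)) for r in env.place_of("wrist",t)])
h,w=dp.shape;v,u=np.mgrid[:h,:w];p=cv2.undistortPoints(np.stack([u.ravel(),v.ravel()],1).astype(float)[:,None],K,np.array([k,0,0,0.])).reshape(-1,2)
z=dp.ravel();X=np.c_[p*z[:,None],z]@Rm.T+e
m=(z>0)&(X[:,2]>.135)&(X[:,2]<.16)&(np.hypot(X[:,0]-.532,X[:,1]+.0965)<.07)
q=X[m];c0=q.mean(0);u=np.linalg.svd((q-c0)[:,:2],full_matrices=False)[2][0];t=(q-c0)[:,:2]@u;s=(q-c0)[:,:2]@np.array([-u[1],u[0]])
print(len(q),c0,np.percentile(q[:,2],[50,95]),np.degrees(np.arctan2(u[1],u[0])),t.min(),t.max(),s.min(),s.max())
E
```

```text
clock: 2.73
position: [0.5318, -0.098, 0.2388]
ee_rot: [0.996, -0.089, 0.0, 0.0]
force: [-0.3, -0.9, -0.2]
gripper_width: 0.497
grip_force: 0.0
t 2.73 pos [ 0.5318 -0.098   0.2388] F [-0.3 -0.9 -0.2] w 0.5 
turn [ 0.01 -0.    0.21] shift after turn [-0.1 -1.5 38.8] before turn [-0.1 -1.5 38.8]
handle [([319.0, 196.0], 0.73)]
lip [([449.0, 262.0], 0.78), ([379.0, 175.0], 0.74)]
strip_tip [([250.0, 171.0], 0.82)]
3203 [ 0.53757085 -0.098669    0.14993966] [0.15006766 0.15116625] 169.1502977188005 -0.04594450992614298 0.052599038060964505 -0.007692336113054248 0.008095884559101332
```

View pics/w1.png

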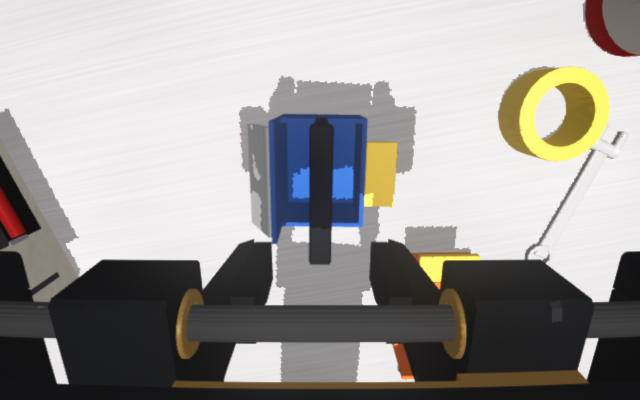

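The bar runs upright in the image at column 320 and is centred between the fingers, with the box open below. I go down and grip.

```bash
sed -i 's/radians(79.6)/radians(79.15)/' h.py
python3 -m jog '[[0.5,2,0,38,0,0,0.65],[0.5,0,0,38,0,0,0],[0.5,0,0,30,0,0,0],[0.5,0,0,11,0,0,0],[0,0,0,0,0,0,0],[0,0,0,0,0,0,0],[0,0,0,0,0,0,0],[0,0,0,0,0,0,0]]'
python3 -m jog '[[0,0,0,0,0,0,0],[0,0,0,0,0,0,0],[0,0,0,-5,0,0,0],[0,0,0,-15,0,0,0],[0,0,0,0,0,0,0],[0,0,0,0,0,0,0]]'
python3 -c '
from h import *
delta((0.5,0.15,0.25),toolR(AP)[1])'
```

```text
clock: 3.6
position: [0.5352, -0.1009, 0.1244]
ee_rot: [0.995, -0.097, 0.002, 0.0]
force: [0.7, 1.4, 0.4]
gripper_width: 0.221
grip_force: 0.4
clock: 4.1
position: [0.5336, -0.1003, 0.1423]
ee_rot: [0.995, -0.096, 0.001, 0.0]
force: [0.3, -0.1, -3.1]
gripper_width: 0.178
grip_force: 29.9
t 4.1 pos [ 0.5336 -0.1003  0.1423] F [ 0.3 -0.1 -3.1] w 0.18 
turn [  0.03  -0.08 -20.02] shift after turn [   5.8 -252.5 -107.7] before turn [ -80.9 -239.1 -107.9]
```

```bash
python3 -m jog '[[0,0,0,-36,0,0,0],[0,0,0,-36,0,0,0],[0,0,0,-36,0,0,0],[0,0,0,0,0,0,-6.67],[0,0,0,0,0,0,-6.67],[0,0,0,0,0,0,-6.67],[0,10,-30,0,0,0,0],[0,10,-30,0,0,0,0]]'
python3 -m jog '[[0,10,-30,0,0,0,0],[0,10,-30,0,0,0,0],[0,10,-30,0,0,0,0],[0,10,-30,0,0,0,0],[0,10,-30,0,0,0,0],[0,10,-30,0,0,0,0],[0,0,0,0,0,0,0]]'
python3 -m jog '[[0,0,0,0,-6.3,0,0],[0,0,0,0,-6.3,0,0],[0,0,0,0,-6.3,0,0],[0,0,0,0,-6.3,0,0],[0,0,0,0,0,0,0],[0,0,0,0,0,0,0]]'
python3 - <<'E'
from h import *
B,T=toolR(AP,.44)
tip=PO+PR@np.array([-.030,0,.165]); delta(tip-B@np.array([.0615,0,-.0495]),T)
# measure actual bin with cameras
c=cam("wrist")
for n in("wrist","top","side"):
    im,dp=env.camera(n);cv2.imwrite(f"pics/{n}2.png",im[:,:,::-1])
    for t in("strip_tip","handle","lip","cleat"): print(n,t,[(np.round(r["xy"]).tolist(),round(r["p"],2)) for r in env.place_of(n,t)][:3])
s=env.state();Rc=R.from_quat(s["ee_rot"]).as_matrix();Bc=np.column_stack([-Rc[:,1],-Rc[:,0],-Rc[:,2]])
tp=s["position"]+Bc@np.array([.0615,0,-.0495]);print("tip now panel mm",(1000*(tp-PO)@PR).round(1),[proj(n,tp).round(0) for n in("top","side")],"lip",[proj(n,s["position"]+Bc@np.array([-.056,0,-.052])).round(0) for n in("top","side")])
E
```

```text
clock: 4.77
position: [0.5429, -0.0383, 0.2485]
ee_rot: [0.997, 0.076, -0.001, 0.0]
force: [1.6, 0.6, -2.9]
gripper_width: 0.173
grip_force: 30.0
clock: 5.35
position: [0.5748, 0.1543, 0.2482]
ee_rot: [0.997, 0.08, -0.001, -0.001]
force: [0.4, -0.6, -1.9]
gripper_width: 0.176
grip_force: 30.0
clock: 5.85
position: [0.5738, 0.1504, 0.2474]
ee_rot: [0.973, 0.078, 0.015, 0.217]
force: [-0.3, -0.9, -1.9]
gripper_width: 0.178
grip_force: 30.0
t 5.85 pos [0.5738 0.1504 0.2474] F [-0.3 -0.9 -1.9] w 0.18 
turn [-0.11  0.16  0.23] shift after turn [  2.1 -27.8  -0.4] before turn [  2.2 -27.8  -0.4]
wrist strip_tip [([210.0, 221.0], 0.73), ([143.0, 179.0], 0.7), ([147.0, 205.0], 0.44)]
wrist handle [([320.0, 282.0], 0.97), ([503.0, 362.0], 0.77)]
wrist lip [([415.0, 220.0], 0.87), ([507.0, 260.0], 0.54)]
wrist cleat [([144.0, 203.0], 0.93)]
top strip_tip [([360.0, 328.0], 0.65), ([184.0, 196.0], 0.64)]
top handle [([366.0, 303.0], 0.95), ([183.0, 192.0], 0.7)]
top lip [([231.0, 188.0], 0.98), ([366.0, 276.0], 0.94)]
top cleat [([174.0, 200.0], 0.66)]
side strip_tip [([233.0, 254.0], 0.91), ([424.0, 246.0], 0.59)]
side handle [([410.0, 217.0], 0.73), ([235.0, 225.0], 0.7)]
side lip [([262.0, 209.0], 0.73), ([390.0, 219.0], 0.67), ([246.0, 263.0], 0.49)]
side cleat [([225.0, 281.0], 0.55)]
tip now panel mm [-56.5   1.1 178.7] [array([184., 197.]), array([233., 256.])] lip [array([232., 186.]), array([261., 211.])]
```

View pics/top2.png

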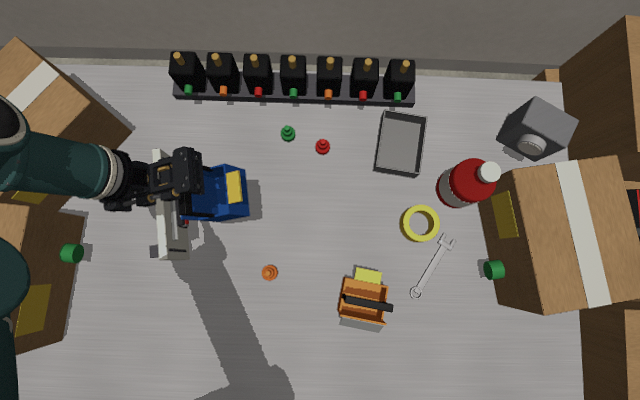

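The bin is held tilted at (220,193). The predicted tip and lip pixels match the networks, so there is no slip. Next I move in over the groove.

```bash
cat >> h.py <<'E'
def tip():
    s=env.state();Rc=R.from_quat(s["ee_rot"]).as_matrix();Bc=np.column_stack([-Rc[:,1],-Rc[:,0],-Rc[:,2]])
    tp=s["position"]+Bc@np.array([.0615,0,-.0495]); b=PR.T@Bc
    print("t",round(s["clock"],2),"tip",(1000*(tp-PO)@PR).round(1),"tilt",round(np.arcsin(b[0,2]),3),"roll/yaw",b[1,2].round(3),b[1,0].round(3),"F panel",(s["force"]@PR).round(1),"tau",(s["ft_torque"]@PR).round(2),"w",round(s["gripper_width"],3))
E
python3 -m jog '[[0,0.5,-13,0,0,0,0],[0,0.5,-13,0,0,0,0],[0,0,-13,-1,0,0,0],[0,0,-12,-1,0,0,0],[0,0,0,0,0,0,0],[0,0,0,0,0,0,0],[0,0,0,0,0,0,0]]' >/dev/null
python3 - <<'E'
from h import *
tip()
for n in("top","side"):
    im,dp=env.camera(n);cv2.imwrite(f"pics/{n}3.png",im[:,:,::-1])
    print([(n,np.round(r["xy"]).tolist(),round(r["p"],2)) for r in env.place_of(n,"strip_tip")][:3])
im=cv2.imread("pics/side3.png")[170:330,150:330];cv2.imwrite("pics/side3c.png",cv2.resize(im,None,fx=3.3,fy=3.3,interpolation=cv2.INTER_CUBIC))
E
```

```text
t 7.18 tip [-9.200e+00  1.000e-01  1.587e+02] tilt 0.44 roll/yaw -0.0 0.001 F panel [-0.3  0.3 -1.9] tau [ 0.06 -0.45  0.03] w 0.175
[('top', [361.0, 326.0], 0.72), ('top', [162.0, 204.0], 0.61)]
[('side', [221.0, 274.0], 0.94), ('side', [424.0, 248.0], 0.71), ('side', [235.0, 285.0], 0.36)]
```

View pics/side3c.png

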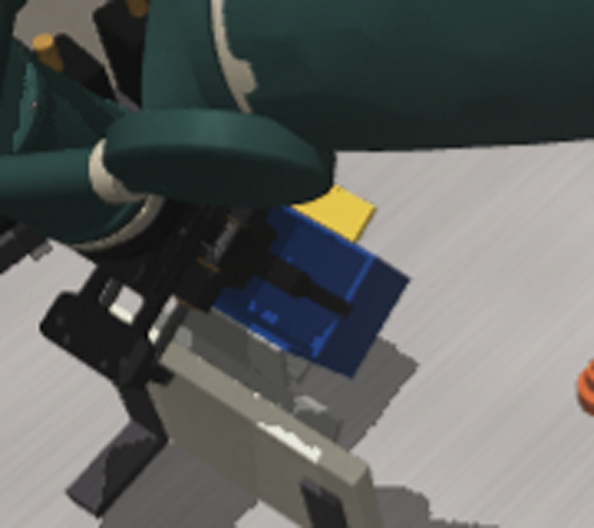

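```bash
python3 -m jog '[[0,0,-2.6,5.4,0,0,0],[0,0,-2.6,5.4,0,0,0],[0,0,-2.5,5.4,0,0,0],[0,0,0,0,0,0,0],[0,0,0,0,0,0,0]]' >/dev/null; python3 -c 'from h import *;tip()'
python3 -m jog '[[0,0,-1.4,1.6,0,0,0],[0,0,-1.4,1.6,0,0,0],[0,0,0,0,0,0,0],[0,0,0,0,0,0,0]]' >/dev/null; python3 -c 'from h import *;tip()'
python3 -m jog '[[0,0,-1.4,1.6,0,0,0],[0,0,-1.4,1.6,0,0,0],[0,0,0,0,0,0,0],[0,0,0,0,0,0,0]]' >/dev/null; python3 -c 'from h import *;tip()'
```

```text
t 7.8 tip [ -9.9   0.8 139.8] tilt 0.441 roll/yaw -0.002 0.0 F panel [-0.2 -0.7 -2.4] tau [ 0.04 -0.47 -0.01] w 0.179
t 8.13 tip [-8.200e+00  1.000e-01  1.368e+02] tilt 0.44 roll/yaw -0.0 -0.0 F panel [-0.2  0.1 -3.1] tau [-0.02 -0.5   0.06] w 0.18
t 8.47 tip [ -7.1   0.3 132.5] tilt 0.44 roll/yaw -0.001 -0.0 F panel [-1.  -0.7 -2.6] tau [ 0.01 -0.46 -0.  ] w 0.178
```

```bash
python3 -m jog '[[0,0,-1.4,1.6,0,0,0],[0,0,-1.4,1.6,0,0,0],[0,0,0,0,0,0,0]]' >/dev/null; python3 -c 'from h import *;tip()'
python3 -m jog '[[0,0,-1.4,1.6,0,0,0],[0,0,0,0,0,0,0]]' >/dev/null; python3 -c 'from h import *;tip()'
python3 -m jog '[[0,0,-1.4,1.6,0,0,0],[0,0,0,0,0,0,0]]' >/dev/null; python3 -c 'from h import *;tip()'
python3 -m jog '[[0,0,-0.7,0.8,0,0,0],[0,0,0,0,0,0,0]]' >/dev/null; python3 -c 'from h import *;tip()'
```

```text
t 8.72 tip [ -5.9   0.4 128.1] tilt 0.44 roll/yaw -0.001 -0.0 F panel [-1.1 -0.5 -1.9] tau [ 0.02 -0.46 -0.04] w 0.182
t 8.88 tip [ -5.3   0.3 126.1] tilt 0.44 roll/yaw -0.001 -0.0 F panel [ 0.5 -0.7 -2.6] tau [ 0.05 -0.43  0.  ] w 0.178
t 9.05 tip [ -4.7   0.2 124.2] tilt 0.44 roll/yaw -0.001 -0.0 F panel [-0.3 -0.  -2.6] tau [ 0.03 -0.48 -0.02] w 0.177
t 9.22 tip [ -4.4   0.2 123.3] tilt 0.44 roll/yaw -0.0 -0.0 F panel [-1.1  0.7 -2.1] tau [ 0.01 -0.49 -0.03] w 0.179
```

```bash
for i in 1; do :; done
python3 -m jog '[[0,0,-0.9,1.2,0,0,0],[0,0,0,0,0,0,0]]' >/dev/null; python3 -c 'from h import *;tip()'
python3 -m jog '[[0,0,-0.7,0.8,0,0,0],[0,0,0,0,0,0,0]]' >/dev/null; python3 -c 'from h import *;tip()'
python3 -m jog '[[0,0,-0.7,0.8,0,0,0],[0,0,0,0,0,0,0]]' >/dev/null; python3 -c 'from h import *;tip()'
python3 -m jog '[[0,0,-0.7,0.8,0,0,0],[0,0,0,0,0,0,0]]' >/dev/null; python3 -c 'from h import *;tip()'
```

```text
t 9.38 tip [ -4.1   0.2 121.8] tilt 0.44 roll/yaw -0.0 -0.0 F panel [-0.4  0.8 -2.9] tau [ 0.01 -0.49 -0.01] w 0.177
t 9.55 tip [ -3.8   0.2 120.9] tilt 0.44 roll/yaw -0.0 -0.0 F panel [ 0.1  0.3 -3. ] tau [ 0.02 -0.44  0.01] w 0.176
t 9.72 tip [ -3.5   0.2 119.8] tilt 0.44 roll/yaw -0.0 -0.0 F panel [-0.2  0.4 -2.2] tau [-0.   -0.5  -0.01] w 0.176
t 9.88 tip [ -3.6  -0.  119.1] tilt 0.44 roll/yaw -0.0 -0.0 F panel [-1.8  0.3 -2. ] tau [-0.04 -0.25  0.03] w 0.181
```

```bash
python3 -m jog '[[0,0,-0.3,0.8,0,0,0],[0,0,0,0,0,0,0]]' >/dev/null; python3 -c 'from h import *;tip()'
python3 -m jog '[[0,0,-0.3,0.8,0,0,0],[0,0,0,0,0,0,0]]' >/dev/null; python3 -c 'from h import *;tip()'
python3 -m jog '[[0,0,-0.3,0.8,0,0,0],[0,0,0,0,0,0,0]]' >/dev/null; python3 -c 'from h import *;tip()'
```

```text
t 10.05 tip [-3.800e+00 -1.000e-01  1.187e+02] tilt 0.441 roll/yaw 0.0 -0.001 F panel [-2.3  0.2  0.6] tau [ 0.06 -0.02 -0.03] w 0.176
t 10.22 tip [ -3.9  -0.3 118.5] tilt 0.441 roll/yaw 0.001 -0.001 F panel [-1.5  1.4  4.5] tau [ 0.26  0.35 -0.03] w 0.174
t 10.38 tip [ -4.1  -0.5 118.3] tilt 0.441 roll/yaw 0.001 -0.001 F panel [-2.7  2.3  7.5] tau [ 0.4   0.49 -0.18] w 0.178
```

The strip is seated in the groove, bearing about 10 N in all. Next I ease off a little and swing the bottom in about the tip.

```bash
python3 -m jog '[[0,0,0.2,-0.5,0,0,0],[0,0,0,0,0,0,0],[0,0,0,0,0,0,0]]' >/dev/null; python3 -c 'from h import *;tip()'
python3 -m jog '[[0,0,1.24,1.54,1.43,0,0],[0,0,1.24,1.54,1.43,0,0],[0,0,0,0,0,0,0]]' >/dev/null; python3 -c 'from h import *;tip()'
```

```text
t 10.63 tip [ -4.   -0.4 118.3] tilt 0.441 roll/yaw 0.001 -0.001 F panel [-3.   0.9  6.1] tau [ 0.31  0.45 -0.06] w 0.177
t 10.88 tip [ -3.9  -0.6 118. ] tilt 0.389 roll/yaw 0.001 -0.002 F panel [-2.4  0.6  4.7] tau [ 0.06  0.17 -0.02] w 0.181
```

```bash
python3 -m jog '[[0,0,1.24,1.54,1.43,0,0],[0,0,1.24,1.54,1.43,0,0],[0,0,0,0,0,0,0]]' >/dev/null; python3 -c 'from h import *;tip()'
```

```text
t 11.13 tip [ -3.8  -0.5 117.5] tilt 0.339 roll/yaw 0.001 -0.002 F panel [-1.4 -1.3  4.5] tau [-0.07  0.06  0.01] w 0.181
```

```bash
python3 -m jog '[[0,0,1.24,1.54,1.43,0,0],[0,0,0,0,0,0,0]]' >/dev/null; python3 -c 'from h import *;tip()'
python3 -m jog '[[0,0,1.24,1.54,1.43,0,0],[0,0,0,0,0,0,0]]' >/dev/null; python3 -c 'from h import *;tip()'
python3 -m jog '[[0,0,0.7,0.9,0.8,0,0],[0,0,0,0,0,0,0]]' >/dev/null; python3 -c 'from h import *;tip()'
```

```text
t 11.3 tip [ -3.6  -0.4 117.2] tilt 0.314 roll/yaw 0.001 -0.001 F panel [-1.5 -0.5  4.1] tau [-0.19 -0.01 -0.04] w 0.171
t 11.47 tip [ -3.6  -0.2 117. ] tilt 0.289 roll/yaw 0.0 -0.001 F panel [-1.  -1.2  2. ] tau [-0.21 -0.02  0.01] w 0.176
t 11.63 tip [-3.500e+00 -1.000e-01  1.169e+02] tilt 0.275 roll/yaw 0.0 -0.001 F panel [-1.1 -0.8  3.2] tau [-0.21  0.01  0.03] w 0.177
```

```bash
python3 -m jog '[[0.25,0,0,0,0,0,0],[0.5,0,0,0,0,0,0],[0.5,0,0,0,0,0,0],[0.5,0,0,0,0,0,0],[0.5,0,0,0,0,0,0]]'
python3 -m jog '[[0.5,0,0,-15,0,0,0],[0.5,0,0,-35,0,0,0],[0.5,0,0,-35,0,0,0],[0.5,0,0,0,5.2,0,0],[0.5,0,0,0,5.2,0,0],[0.5,0,0,0,5.3,0,0],[0.5,0,25,-10,0,0,0],[0.5,0,25,-10,0,0,0]]'
python3 -m jog '[[0,0,25,0,0,0,0],[0,0,25,0,0,0,0],[0,0,0,0,0,0,0],[0,0,0,0,0,0,0],[0,0,0,0,0,0,0]]'
python3 - <<'E'
from h import *
tip()
K,k,e,Rm=cam("wrist")
for n in("wrist","top","side"):
    im,dp=env.camera(n);cv2.imwrite(f"pics/{n}4.png",im[:,:,::-1]);np.save(f"pics/{n}4.npy",dp)
    for t in("strip_tip","handle","lip","bin"): print(n,t,[(np.round(r["xy"]).tolist(),round(r["p"],2)) for r in env.place_of(n,t)][:3])
E
```

```text
clock: 12.05
position: [0.5691, 0.191, 0.181]
ee_rot: [0.987, 0.077, 0.01, 0.137]
force: [0.6, 0.2, -0.3]
gripper_width: 0.501
grip_force: 0.0
clock: 12.72
position: [0.573, 0.1635, 0.2829]
ee_rot: [0.997, 0.078, -0.001, 0.001]
force: [0.1, 0.0, -0.1]
gripper_width: 0.498
grip_force: 0.0
clock: 13.13
position: [0.5812, 0.1154, 0.2832]
ee_rot: [0.997, 0.078, -0.0, 0.001]
force: [0.0, -0.4, 0.0]
gripper_width: 0.147
grip_force: 0.0
t 13.13 tip [-6.410e+01  2.000e-01  2.336e+02] tilt 0.001 roll/yaw -0.0 -0.001 F panel [-0.4  0.   0. ] tau [ 0.04 -0.04  0.01] w 0.147
wrist strip_tip []
wrist handle [([201.0, 207.0], 0.82), ([523.0, 53.0], 0.57)]
wrist lip [([310.0, 185.0], 0.93), ([561.0, 333.0], 0.63)]
wrist bin [([509.0, 335.0], 0.94), ([278.0, 169.0], 0.84)]
top strip_tip [([170.0, 203.0], 0.96), ([430.0, 266.0], 0.71)]
top handle [([368.0, 303.0], 0.88), ([172.0, 197.0], 0.83)]
top lip [([219.0, 196.0], 0.85), ([365.0, 277.0], 0.56)]
top bin [([358.0, 296.0], 0.89), ([213.0, 205.0], 0.67)]
side strip_tip [([424.0, 247.0], 0.94), ([221.0, 286.0], 0.6)]
side handle [([409.0, 216.0], 0.96), ([228.0, 255.0], 0.63), ([247.0, 212.0], 0.42)]
side lip [([393.0, 219.0], 0.79), ([254.0, 246.0], 0.78)]
side bin [([244.0, 274.0], 0.89), ([398.0, 249.0], 0.73)]
```

View pics/wrist4.png

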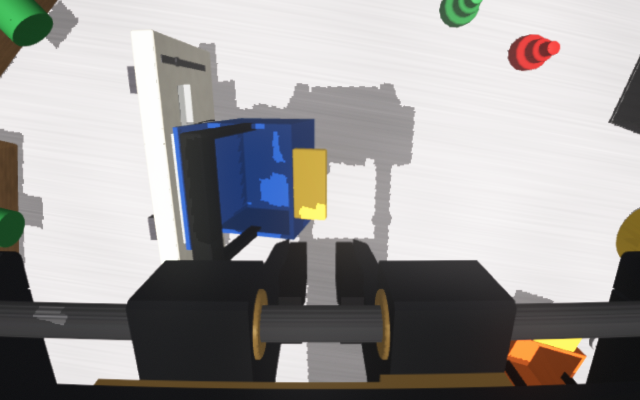

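The bin hangs on the cleat and the lip shows at (310,185). I measure the lip, and where the camera sits in the tool frame.

Run:
```python
from h import *
s=env.state();K,k,e,Rm=cam("wrist");Rc=R.from_quat(s["ee_rot"]).as_matrix()
print("cam in tool mm",(1000*Rc.T@(e-s["position"])).round(0),"q",s["joint_pos"].round(2))
x,r=tri([ray("wrist",(310,185)),ray("top",(219,196)),ray("side",(254,246))]);print("lip",(1000*(x-PO)@PR).round(1),r)
im=cv2.imread("pics/wrist4.png");dp=np.load("pics/wrist4.npy")
hsv=cv2.cvtColor(im,cv2.COLOR_BGR2HSV);m=(hsv[...,0]>15)&(hsv[...,0]<35)&(hsv[...,1]>110)&(dp>0)
m[:, :280]=0;m[:,340:]=0;m[:140]=0;m[225:]=0
v,u=np.where(m);p=cv2.undistortPoints(np.stack([u,v],1).astype(float)[:,None],K,np.array([k,0,0,0.])).reshape(-1,2)
z=dp[m];q=1000*((np.c_[p*z[:,None],z]@Rm.T+e)-PO)@PR
print(len(q),np.percentile(q,[3,50,97],axis=0).round(1)); A=np.c_[q[:,0],np.ones(len(q))];print("tilt",np.linalg.lstsq(A,q[:,2],rcond=None)[0])
```

```text
cam in tool mm [  71.    0. -146.] q [ 0.15  0.08  1.73 -0.    1.33  1.57]
lip [-118.7    1.7  142.9] [np.float64(1.5), np.float64(1.6), np.float64(2.6)]
2306 [[-129.7  -27.4  138.8]
 [-117.    -0.5  142.7]
 [-103.7   28.9  146. ]]
tilt [ -0.23351267 115.01231673]
```

```bash
python3 -m jog '[[0,0,0,0,0,0,-7],[0,0,0,0,0,0,-7],[0,0,0,0,0,0,-7],[0,0,0,0,0,0,-7],[0,0,0,0,0,0,-7],[0,0,0,0,0,0,-7],[0,0,0,0,0,0,-7],[0,0,0,0,0,0,-7]]' >/dev/null
python3 -m jog '[[0,0,0,0,0,0,-7],[0,0,0,0,0,0,-7],[0,0,0,0,0,0,-7],[0,0,0,0,0,0,-7],[0,0,0,0,0,0,-6],[0,0,0,0,0,0,0],[0,0,0,0,0,0,0]]'
python3 -c '
from h import *
B,T=toolR(AP); T=np.column_stack([B[:,0],-B[:,1],-B[:,2]])
delta(PO+PR@np.array([-.1225,0,.160]),T)'
```

```text
clock: 15.13
position: [0.5814, 0.1149, 0.2834]
ee_rot: [0.651, 0.759, -0.001, 0.001]
force: [0.5, -1.5, 0.2]
gripper_width: 0.001
grip_force: 0.0
t 15.13 pos [0.5814 0.1149 0.2834] F [ 0.5 -1.5  0.2] w 0.0 
turn [ 0.    0.12 -0.2 ] shift after turn [3.600e+00 1.000e-01 1.234e+02] before turn [3.900e+00 1.000e-01 1.234e+02]
```

```bash
python3 -m jog '[[0,3.5,0,36,0,0,0],[0,0,0,36,0,0,0],[0,0,0,30,0,0,0],[0,0,0,15,0,0,0],[0,0,0,6,0,0,0],[0,0,0,6,0,0,0],[0,0,0,0,0,0,0],[0,0,0,0,0,0,0]]'
python3 -m jog '[[0,0,0,2,0,0,0],[0,0,0,2,0,0,0],[0,0,0,2,0,0,0],[0,0,0,0,0,0,0]]'
python3 -m jog '[[0,0,0,2,0,0,0],[0,0,0,0,0,0,0]]'
python3 -m jog '[[0,0,0,2,0,0,0],[0,0,0,0,0,0,0]]'
```

```text
clock: 15.8
position: [0.5819, 0.1183, 0.1557]
ee_rot: [0.65, 0.76, 0.0, 0.001]
force: [0.4, 0.3, 0.6]
gripper_width: 0.006
grip_force: 0.0
clock: 16.13
position: [0.5809, 0.1182, 0.1486]
ee_rot: [0.65, 0.76, -0.001, 0.001]
force: [-0.3, 0.1, 0.7]
gripper_width: 0.006
grip_force: 0.0
clock: 16.3
position: [0.5807, 0.1181, 0.1462]
ee_rot: [0.65, 0.76, -0.001, 0.001]
force: [0.3, -0.4, -0.6]
gripper_width: 0.008
grip_force: 0.0
clock: 16.47
position: [0.581, 0.1179, 0.1444]
ee_rot: [0.65, 0.76, -0.001, 0.001]
force: [-0.6, -1.5, 1.9]
gripper_width: 0.005
grip_force: 0.7
```

Contact at z of about 145 mm, as measured. Now I press in small steps.

```bash
python3 -m jog '[[0,0,0,1.5,0,0,0],[0,0,0,0,0,0,0]]' | grep -E 'pos|^force'
python3 -m jog '[[0,0,0,1.5,0,0,0],[0,0,0,0,0,0,0]]' | grep -E 'pos|^force'
python3 -m jog '[[0,0,0,1.5,0,0,0],[0,0,0,0,0,0,0]]' | grep -E 'pos|^force'
```

```text
position: [0.581, 0.118, 0.1429]
force: [-0.6, -0.6, 0.7]
position: [0.5809, 0.1182, 0.1412]
force: [0.4, -0.6, 1.1]
position: [0.5806, 0.1183, 0.1394]
force: [0.4, 0.5, -1.0]
```

```bash
python3 -m jog '[[0,0,0,1.5,0,0,0],[0,0,0,0,0,0,0]]' | grep -E 'pos|^force'
python3 -m jog '[[0,0,0,1.5,0,0,0],[0,0,0,0,0,0,0]]' | grep -E 'pos|^force'
python3 -m jog '[[0,0,0,1.5,0,0,0],[0,0,0,0,0,0,0]]' | grep -E 'pos|^force'
python3 -m jog '[[0,0,0,1,0,0,0],[0,0,0,0,0,0,0]]' | grep -E 'pos|^force'
```

```text
position: [0.5805, 0.1182, 0.1378]
force: [0.3, -0.7, -0.4]
position: [0.5806, 0.1181, 0.1365]
force: [-0.3, -0.5, -0.2]
position: [0.5807, 0.1181, 0.1351]
force: [-0.7, -0.5, -0.0]
position: [0.5808, 0.1181, 0.1342]
force: [0.2, -1.0, 1.3]
```

Run:
```python
from h import *
tip()
for n in("side","wrist","top"):
    im,dp=env.camera(n);cv2.imwrite(f"pics/{n}5.png",im[:,:,::-1]);np.save(f"pics/{n}5.npy",dp)
    for t in("handle","lip"): print(n,t,[(np.round(r["xy"]).tolist(),round(r["p"],2)) for r in env.place_of(n,t)][:3])
a=cv2.resize(cv2.imread("pics/side5.png")[180:330,160:300],(400,429));b=cv2.resize(cv2.imread("pics/wrist5.png"),(686,429))[:,143:543]
cv2.imwrite("pics/c5.png",np.hstack([a,b]))
```

```text
t 17.63 tip [-122.9   61.7   84.8] tilt 0.002 roll/yaw -0.0 1.0 F panel [-1.  -0.   1.3] tau [-0.11  0.08 -0.03] w 0.006
side handle [([234.0, 252.0], 0.75), ([231.0, 303.0], 0.71), ([409.0, 216.0], 0.7)]
side lip [([388.0, 218.0], 0.75), ([254.0, 254.0], 0.72)]
wrist handle [([317.0, 140.0], 0.66)]
wrist lip [([320.0, 240.0], 0.98)]
top handle [([365.0, 302.0], 0.74), ([185.0, 199.0], 0.61)]
top lip [([367.0, 278.0], 0.62), ([222.0, 196.0], 0.59)]
```

View pics/c5.png

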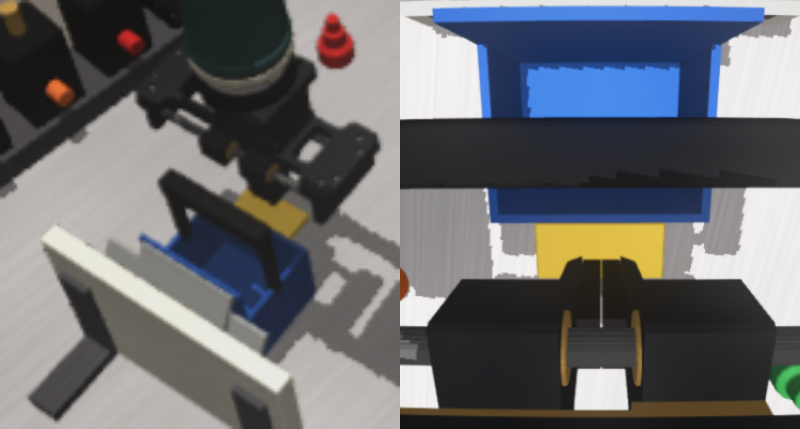

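The fingers rest on the front half of the yellow lip, and the lip and handle have moved in with the press, so the bin is swinging freely. I keep pressing.

```bash
python3 -m jog '[[0,0,0,1,0,0,0],[0,0,0,0,0,0,0]]' | grep -E 'pos|^force'
python3 -m jog '[[0,0,0,1,0,0,0],[0,0,0,0,0,0,0]]' | grep -E 'pos|^force'
python3 -m jog '[[0,0,0,1,0,0,0],[0,0,0,0,0,0,0]]' | grep -E 'pos|^force'
python3 -m jog '[[0,0,0,1,0,0,0],[0,0,0,0,0,0,0]]' | grep -E 'pos|^force'
```

```text
position: [0.5808, 0.1181, 0.1332]
force: [-0.2, -0.1, -0.6]
position: [0.5808, 0.1181, 0.1322]
force: [-0.2, -0.2, -0.4]
position: [0.5808, 0.1181, 0.1312]
force: [-0.3, -0.1, 0.2]
position: [0.5808, 0.1181, 0.1302]
force: [-1.1, 0.5, 0.0]
```

```bash
cat > lip.py <<'E'
from h import *
tip()
for n in("wrist","side","top"):
    K,k,e,Rm=cam(n);im,dp=env.camera(n)
    hsv=cv2.cvtColor(im,cv2.COLOR_RGB2HSV);m=(hsv[...,0]>15)&(hsv[...,0]<35)&(hsv[...,1]>110)&(dp>0)
    v,u=np.where(m);p=cv2.undistortPoints(np.stack([u,v],1).astype(float)[:,None],K,np.array([k,0,0,0.])).reshape(-1,2)
    z=dp[m];q=1000*((np.c_[p*z[:,None],z]@Rm.T+e)-PO)@PR
    q=q[(abs(q[:,1])<35)&(abs(q[:,0]+117)<25)&(q[:,2]>90)&(q[:,2]<170)]
    if len(q)>20: print(n,len(q),np.percentile(q,[3,50,97],axis=0).round(1).tolist(),"line",np.polyfit(q[:,0]+124,q[:,2],1).round(3))
E
python3 lip.py
```

```text
t 18.75 tip [-123.    61.8   80.7] tilt 0.002 roll/yaw -0.0 1.0 F panel [0.6 1.  0. ] tau [-0.1   0.03  0.  ] w 0.005
wrist 4887 [[-127.8, -26.5, 114.0], [-113.7, 1.5, 115.2], [-105.0, 29.7, 133.5]] line [9.00000e-03 1.16142e+02]
side 201 [[-129.8, -25.5, 111.4], [-115.0, 10.1, 115.7], [-105.5, 31.0, 119.6]] line [6.00000e-02 1.15605e+02]
```

```bash
python3 -m jog '[[0,0,0,4,0,0,0],[0,0,0,4,0,0,0],[0,0,0,0,0,0,0],[0,0,0,0,0,0,0]]' | grep -E 'pos|^force'
python3 -m jog '[[0,0,0,2,0,0,0],[0,0,0,0,0,0,0]]' | grep -E 'pos|^force'
python3 -m jog '[[0,0,0,1.5,0,0,0],[0,0,0,0,0,0,0]]' | grep -E 'pos|^force'
python3 -m jog '[[0,0,0,1,0,0,0],[0,0,0,0,0,0,0]]' | grep -E 'pos|^force'
```

```text
position: [0.5804, 0.118, 0.1217]
force: [0.2, 0.5, -0.5]
position: [0.5808, 0.1181, 0.1201]
force: [0.1, 0.6, -0.3]
position: [0.5808, 0.1181, 0.1187]
force: [-1.0, -0.1, -0.3]
position: [0.5808, 0.1181, 0.1178]
force: [-0.7, -0.6, -0.2]
```

```bash
python3 lip.py
```

```text
t 19.73 tip [-123.    61.7   68.3] tilt 0.002 roll/yaw -0.0 1.0 F panel [-0.5  0.8 -0.2] tau [-0.09  0.02  0.05] w 0.001
wrist 4255 [[-122.7, -26.5, 114.0], [-111.9, 1.4, 115.2], [-104.9, 29.7, 125.2]] line [-8.00000e-02  1.16891e+02]
side 169 [[-130.1, -25.6, 112.0], [-113.4, 14.5, 115.8], [-105.0, 31.3, 122.0]] line [1.50000e-02 1.15882e+02]
```

Lip level at z of about 115 mm, which is the home height. I press on to feel whether it is stiff.

```bash
python3 -m jog '[[0,0,0,1,0,0,0],[0,0,0,0,0,0,0]]' | grep -E 'pos|^force'
python3 -m jog '[[0,0,0,1,0,0,0],[0,0,0,0,0,0,0]]' | grep -E 'pos|^force'
python3 -m jog '[[0,0,0,0.7,0,0,0],[0,0,0,0,0,0,0]]' | grep -E 'pos|^force'
```

```text
position: [0.5808, 0.1181, 0.1168]
force: [0.1, -0.4, -0.5]
position: [0.5808, 0.1181, 0.1157]
force: [-0.2, -0.6, -0.9]
position: [0.5809, 0.1181, 0.1151]
force: [0.0, -0.3, 0.3]
```

```bash
python3 -m jog '[[0,0,0,0.7,0,0,0],[0,0,0,0,0,0,0]]' | grep -E 'pos|^force'
python3 -m jog '[[0,0,0,0.7,0,0,0],[0,0,0,0,0,0,0]]' | grep -E 'pos|^force'
python3 -m jog '[[0,0,0,0.7,0,0,0],[0,0,0,0,0,0,0]]' | grep -E 'pos|^force'
```

```text
position: [0.5809, 0.1181, 0.1145]
force: [-0.7, 0.0, 0.8]
position: [0.581, 0.1181, 0.1139]
force: [-1.1, 0.4, 0.8]
position: [0.581, 0.1181, 0.1134]
force: [-1.0, -0.4, 3.4]
```

```bash
python3 -m jog '[[0,0,0,0.5,0,0,0],[0,0,0,0,0,0,0]]' | grep -E 'pos|^force'
python3 -m jog '[[0,0,0,0.5,0,0,0],[0,0,0,0,0,0,0]]' | grep -E 'pos|^force'; python3 lip.py
```

```text
position: [0.581, 0.1182, 0.113]
force: [-2.2, 1.3, 4.5]
position: [0.5811, 0.1183, 0.1126]
force: [-2.3, 0.4, 6.5]
t 21.22 tip [-122.8   61.4   63.1] tilt 0.002 roll/yaw 0.0 1.0 F panel [0.7 2.2 6.5] tau [ 0.26 -0.17  0.04] w 0.006
wrist 4133 [[-121.7, -26.6, 111.2], [-111.2, 1.2, 112.3], [-104.5, 29.7, 120.5]] line [-6.70000e-02  1.13816e+02]
side 139 [[-129.5, -25.0, 108.7], [-113.7, 17.7, 112.9], [-106.1, 31.4, 116.5]] line [5.5000e-02 1.1245e+02]
```

```bash
cat > lip2.py <<'E'
from h import *
n="wrist";K,k,e,Rm=cam(n);im,dp=env.camera(n);cv2.imwrite("pics/wl.png",im[:,:,::-1])
hsv=cv2.cvtColor(im,cv2.COLOR_RGB2HSV);h,w=dp.shape
v,u=np.mgrid[:h,:w];p=cv2.undistortPoints(np.stack([u.ravel(),v.ravel()],1).astype(float)[:,None],K,np.array([k,0,0,0.])).reshape(-1,2)
z=dp.ravel();q=1000*((np.c_[p*z[:,None],z]@Rm.T+e)-PO)@PR;H=hsv.reshape(-1,3)
Y=(H[:,0]>15)&(H[:,0]<35)&(H[:,1]>110)&(abs(q[:,1])<31)&(abs(q[:,1])>20)&(q[:,0]<-106)&(q[:,0]>-128)&(abs(q[:,2]-120)<15)
def fit(m,nm):
    a=q[m]
    for _ in range(6):
        f=np.polyfit(a[:,0],a[:,2],1);r=a[:,2]-np.polyval(f,a[:,0]);a=a[abs(r)<max(1,2*np.median(abs(r)))]
    print(nm,len(a),a.mean(0).round(1),"slope",f[0].round(4))
fit(Y,"lip")
B=(H[:,0]>105)&(H[:,0]<130)&(H[:,1]>100)&(z>0)
fl=B&(q[:,2]>30)&(q[:,2]<75)&(abs(q[:,1])<30)
fit(fl,"floor")
k2=(H[:,2]<70)&(abs(q[:,1])<48)&(q[:,0]>-90)&(q[:,0]<-40)&(q[:,2]>170)&(q[:,2]<215)
if k2.sum()>20: fit(k2,"bar"); print(np.percentile(q[k2],[3,97],axis=0).round(1).tolist())
tip()
E
python3 lip2.py
python3 -m jog '[[0,0,0,0.5,0,0,0],[0,0,0,0,0,0,0]]' | grep -E 'pos|^force'; python3 lip2.py
```

```text
lip 1322 [-114.2    4.6  112.3] slope 0.0161
floor 5533 [-47.4   0.3  47.1] slope 0.0229
bar 34136 [-64.9   0.4 192.8] slope -0.0177
[[-89.3, -43.1, 183.9], [-56.7, 44.1, 199.9]]
t 21.42 tip [-122.8   61.5   63.1] tilt 0.002 roll/yaw 0.0 1.0 F panel [0.7 1.5 5.8] tau [ 0.31 -0.13 -0.02] w 0.008
position: [0.581, 0.1183, 0.1122]
force: [-1.9, 0.5, 6.9]
lip 1313 [-114.2    5.1  111.9] slope 0.0111
floor 5699 [-47.6   0.3  47. ] slope 0.025
bar 34201 [-65.1   0.5 192.6] slope -0.0136
[[-89.3, -43.2, 183.5], [-56.9, 44.2, 199.5]]
t 21.63 tip [-122.8   61.5   62.7] tilt 0.002 roll/yaw 0.0 1.0 F panel [0.4 2.3 5.8] tau [ 0.31 -0.18  0.03] w 0.009
```

```bash
python3 -m jog '[[0,0,0,0.6,0,0,0],[0,0,0,0,0,0,0]]' | grep -E 'pos|^force'
python3 -m jog '[[0,0,0,-3,0,0,0],[0,0,0,-5,0,0,0],[0,0,0,-10,0,0,0],[0,0,0,0,0,0,0],[0,0,0,0,0,0,0]]' | grep -E 'pos|^force';python3 lip2.py
```

```text
position: [0.581, 0.1184, 0.1118]
force: [-2.3, 1.0, 7.1]
position: [0.5816, 0.1182, 0.1299]
force: [-0.3, -0.0, -0.6]
lip 1485 [-116.9    4.8  115.2] slope -0.0145
floor 3939 [-43.6  -0.2  48.1] slope -0.0376
bar 17660 [-60.9   0.6 194.3] slope -0.1556
[[-89.3, -43.2, 192.8], [-55.2, 44.2, 213.3]]
t 22.27 tip [-123.    61.3   79.8] tilt 0.002 roll/yaw 0.001 1.0 F panel [ 0.1 -0.2  0. ] tau [-0.07  0.01 -0.03] w 0.006
```

Released, the lip stays at 115 mm, 27.5 mm below the hanging lean, so the catch holds. I back off and check with a clear view.

```bash
python3 -m jog '[[0,0,0,-40,0,0,0],[0,0,0,-40,0,0,0],[0,0,0,-40,0,0,0],[0,-30,0,-20,0,0,0],[0,-30,0,0,0,0,0],[0,0,0,0,0,0,0],[0,0,0,0,0,0,0],[0,0,0,0,0,0,0]]' | grep -E 'pos|^force'; sed -i 's/q\[:,2\]>170/q[:,2]>185/; s/q\[:,0\]>-90/q[:,0]>-80/' lip2.py; python3 lip2.py
python3 - <<'E'
from h import *
c=cam("wrist");env.camera("wrist")
D={"wrist":{},"top":{},"side":{}}
for n in D:
    im,dp=env.camera(n);cv2.imwrite(f"pics/{n}6.png",im[:,:,::-1])
    for t in("handle","lip","strip_tip","catch"): print(n,t,[((1000*np.array([0,0,0])).tolist() and 0,np.round(r["xy"]).tolist(),round(r["p"],2)) for r in env.place_of(n,t)][:2])
    print("expected home", {t:proj(n,PO+PR@(np.array(b)+[-64.5,0,44])/1000).round(0).tolist() for t,b in dict(handle=(0,0,141),lip=(-56,0,70),strip_tip=(61.5,0,72.8)).items()})
E
```

```text
position: [0.5895, 0.0592, 0.2681]
force: [-0.1, -0.4, -0.8]
lip 540 [-116.6    4.2  115.4] slope -0.0256
floor 2631 [-73.   -0.2  48.6] slope -0.0187
bar 2975 [-64.5  -0.2 194.3] slope 0.0469
[[-71.0, -44.4, 187.7], [-59.1, 44.6, 195.7]]
t 22.98 tip [-182.    62.4  218.5] tilt 0.001 roll/yaw -0.002 1.0 F panel [ 0.6 -0.2  0.5] tau [-0.07  0.04 -0.01] w 0.004
wrist handle [(0, [323.0, 13.0], 0.87), (0, [177.0, 166.0], 0.21)]
wrist lip [(0, [146.0, 363.0], 0.93), (0, [320.0, 108.0], 0.82)]
wrist strip_tip [(0, [48.0, 340.0], 0.79)]
wrist catch []
expected home {'handle': [323.0, 15.0], 'lip': [322.0, 108.0], 'strip_tip': [322.0, -54.0]}
top handle [(0, [182.0, 198.0], 0.94), (0, [368.0, 304.0], 0.76)]
top lip [(0, [223.0, 198.0], 0.84), (0, [369.0, 277.0], 0.77)]
top strip_tip [(0, [358.0, 325.0], 0.83), (0, [172.0, 204.0], 0.69)]
top catch []
expected home {'handle': [187.0, 196.0], 'lip': [223.0, 198.0], 'strip_tip': [169.0, 205.0]}
side handle [(0, [409.0, 216.0], 0.97), (0, [233.0, 254.0], 0.59)]
side lip [(0, [391.0, 220.0], 0.88), (0, [256.0, 253.0], 0.81)]
side strip_tip [(0, [220.0, 287.0], 0.76), (0, [424.0, 248.0], 0.76)]
side catch [(0, [231.0, 304.0], 0.58)]
expected home {'handle': [235.0, 252.0], 'lip': [254.0, 252.0], 'strip_tip': [221.0, 288.0]}
```

View pics/wrist6.png

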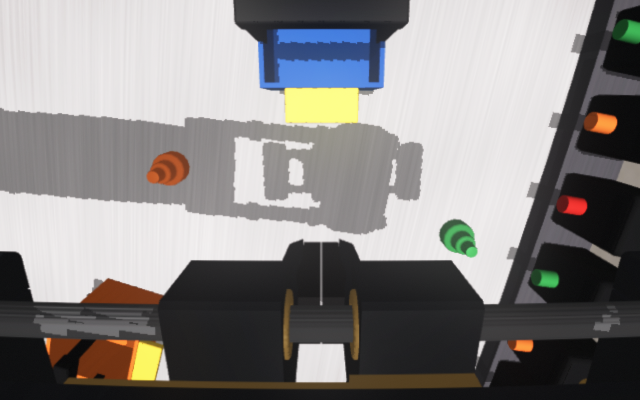

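The bin hangs level on the panel: the lip is at (320,108) and the handle at (323,13), both within 2 px of the home prediction. The tilt is about 0.02 rad and it holds without touch, so I hand it in.

```bash
python3 -c '
from cell import env
print(env.job_done())'
```

```text
the job is handed in; nothing more can be done
None
```

I hung the bin on the cleat midway along the panel, pressed it home and handed the job in. In the last camera check it hung untouched at about 0.02 rad from upright, with the lip at home height. I took that to mean the heel is locked, because the roller itself was hidden behind the bin, and the hand-in gave no verdict.

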